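Hold the storeroom lockbox unlocked

TASK

Take the round-headed key out of the wooden key stand and push it fully home into the lock on top of the steel lockbox; the pins are sticky, so it may need easing with a little wiggle. Then turn it a quarter turn clockwise, as far as it goes, against the return spring, and finish still gripping the key and holding it turned, so that the bolt stays back while I lift the lid. Leave the other two keys in the stand and do not push the other things on the shelf about.

Things in the scene. Friction and masses are not known exactly. Their poses are not given: they have to be found in the camera images.
- key_bow (a point): The key to take: the one with a plain round disc head (black plastic, 34 mm across, 10 mm thick); the point is the disc's centre. The head's flat faces look along its y: grip it there, 10 mm; both sides are clear. z points up from the blade to the head, x along the blade's width. It starts standing upright in the stand, blade down. Loose, about 30 g. A half turn about z makes no difference.
- key_shoulder (a point): Underside of the round collar (14 mm across, 4 mm high) below the same key's head, 19 mm below the head's centre. It rests on the stand's top now, and on the lock's plug when the key is fully home. From here a flat steel blade 10 mm wide (along x) and 3 mm thick goes 32 mm down, waisted to a thin round neck 5 to 12 mm below the collar.
- key_tip (a point): Tip of the same key's blade, 51 mm below the centre of the head, tapered to 7 mm wide and rounded.
- key2_bow (a point): Another key, to be left in the stand: square black head 30 mm x 30 mm, 10 mm thick; the point is the centre of the head. It goes into the lock but cannot turn it.
- key3_bow (a point): Another key, to be left in the stand: three-lobed (clover) black head about 34 mm wide, 10 mm thick; the point is near the centre of the head. It goes into the lock but cannot turn it.
- stand: Wooden key stand, fixed: block 150 mm (its x) x 46 mm (its y) x 40 mm high, origin at the centre of its underside. Three slots 34 mm deep in a row along its x, 48 mm apart, hold the keys upright, collars on the block's top, blade widths along the row; which key stands in which slot varies. A key lifts straight up and out freely.
- lockbox: Grey sheet-steel lockbox 200 mm (its x) x 150 mm (its y) x 95 mm high, bolted to the shelf. Its origin lies at shelf level straight below the lock, which is on the box's centre line in the narrow fixed front deck, 28 mm behind the front edge; behind the deck is the hinged lid with a low wire grip.
- keyway (a point): Centre of the key slot in the face of the brass lock plug, on top of the lockbox, 96 mm above the shelf, inside a steel ring 33 mm across that stands 2.5 mm above that face. The slot goes straight down, 11.2 mm long along the point's x (the box's x), 4.2 mm wide, edges chamfered 1 mm. The blade's width goes along x.
- keyhome (a point): Where the centre of the key's head is when the key is fully home: 19 mm straight above the slot. Sprung pins press on the blade's edges in the last 18 mm of its way; they stick about 11 and 4 mm before home, resisting a straight push with 6 to 15 N; wiggling a few degrees about the vertical eases them. The plug cannot turn until the key is within about 2 mm of home.
- plug (a joint): Turn of the lock plug, rad: 0 = locked, grows clockwise seen from above, stop at 1.57 (a quarter turn). A spring turns it back to 0 when let go (about 0.01 N m at the start, 0.05 at the stop). The blade has play in the slot: the key must turn about 0.1 to 0.2 rad further than the plug.
- bolt (a joint): How far the lid's bolt is drawn back inside the box, m: 0 = out under the lid's keeper (locked), about 0.012 with the plug at its stop; the lid is free from 0.008 on (plug at 1.2 rad). The plug's cam draws it, its spring sends it out again.
- cup: Bystander: wooden pencil cup with pencils, 78 mm across, 95 mm high (pencils to 170 mm). Origin at the centre of its underside. Loose.
- tape1: Bystander: roll of brown parcel tape lying flat, 100 mm across, 48 mm high. Origin at the centre of its underside. Loose.
- tape2: Bystander: roll of brown parcel tape lying flat, 100 mm across, 48 mm high. Origin at the centre of its underside. Loose.
- scraper: Bystander: small scraper with wooden handle and grey silicone blade, lying flat along its x, 155 mm long, 30 mm wide, 14 mm high. Loose.
- staples: Bystander: small cardboard box of staples, 75 x 55 mm, 35 mm high. Origin at the centre of its underside. Loose.

How it is judged:
On the way, in this order (a step that is already met when the one before it is completed fails the run):
1. the round-headed key is fully home in the lock (z of key_bow in the frame of keyway below 0.0225 m and horizontal distance between key_bow and keyway below 0.005 m and angle between key_bow's own z axis and vertical below 0.15 rad), for 0.1 s.
2. the key has turned the lock a quarter turn (value of joint plug above 1.2 rad), for 0.2 s.
At the end, for the whole second after the job is handed in: The round-headed key is home in the lock (within 5 mm in height, 6 mm sideways, 0.15 rad of upright), the plug is turned past 1.2 rad of its 1.57 rad quarter turn with the bolt back over 7.5 mm, and the gripper still grips the key, through the last second (value of joint plug above 1.2 rad and value of joint bolt above 0.0075 m and z of key_bow in the frame of keyway below 0.024 m and horizontal distance between key_bow and keyway below 0.006 m and angle between key_bow's own z axis and vertical below 0.15 rad and contact force between the fingers and key above 1 N); the arm keeps its last pose, push and grip.
It fails at once if another key is pulled or knocked out of the stand (distance of any of key2_bow, key3_bow from where it was at the start of the episode above 0.015 m).
It fails at once if a bystander is pushed about (distance of any of cup, tape1, tape2, scraper, staples from where it was at the start of the episode above 0.03 m).
It also fails if it takes over 48 s, if anything falls off the work surface, if the arm or the gripper's body presses on something with over 40 N, if the wrist force passes 120 N, or if a joint passes its speed limit or range.

ROBOT

A 7-joint arm with a two-finger parallel gripper is mounted at the origin on the work surface. World frame = base frame: x ahead of the robot, y to its left, z up, the work surface at z = 0. Lengths are in m, angles in rad, forces in N, time in s.
With the tool pointing down it reaches from about 0.4 to 0.85 m from the base axis. Payload 4.5 kg.
Tool frame: the origin (TCP) lies midway between the tips of the shut fingers; the grasp point (between the pads) lies 19 mm behind it; x points along the fingers, y is the direction in which the jaws open and shut, and the axes are right-handed (so a half turn about x gives the same grasp; the last joint's range is limited). The gripper opens to 88 mm and grips with 3 to 60 N. Pads are 18 mm wide; open, the fingers measure 123 mm over their backs; the gripper's body (75 mm by 187 mm) begins 45 mm behind the grasp point.
Start: joints at [1.227, 0.689, -0.195, 1.565, 0.157, 0.902, -0.215], TCP at [0.231, -0.581, 0.239] pointing down, gripper open.
Joint ranges: [-3.01, 3.01], [-0.46, 2.08], [-1.47, 1.51], [0.13, 2.56], [-1, 4.14], [0.04, 2.09], [-2.66, 2.66]. Speed limits (rad/s): [2.57, 2.57, 3.14, 3.14, 3.14, 3.14, 3.14].

INTERFACE

Orientations are given as a unit quaternion [x, y, z, w].
In Python, from plant import r gives the robot as it stands.
- The arm moves only by the tool arm_command, never from a script. Its argument "plan" is a list of rows, each a list of 5 numbers: the finger opening in m, from 0 to 0.0881, then the shift along the tool's x, y, z in m, then the turn about the tool's x in rad. In form: [[grip, dx, dy, dz, roll], ...]. A call has 1 to 12 rows; each row shifts and turns the commanded pose from where the row before left it, along the tool's axes as they then stand; what a row does not reach is not made up. A row lasts 1/8 s, in which the tool goes at most 62.5 mm and 10.7 degrees, less where a joint would pass 70% of its speed; a pose out of reach is approached as far as the arm can. A call is refused whole if a number of a shift passes 0.0625 or a number of a turn 0.188, either way. A call with a gripper value outside its range is refused whole. The fingers move at their own pace and stop on an object; "force" is the grip in N (left out, the last holds). Time passes only in rows, so rows that do not move let the fingers close. It gives the time, the measured TCP pose, the force and the opening at its end, in the units of the state.
- r.get_state(): the state, without advancing time (a new reading comes with each control period).
- r.snapshot(name): name is "scene" or "top" or "wrist"; returns (picture, depth): 480x640x3 uint8, red, green, blue; 480x640 float32, m along the optical axis (not along the pixel's ray), 0 where there is no reading.
- r.calibration(name): a dict with "fx", "fy", "cx", "cy" (pixels), "eye" and "orientation" of the camera in the world; the wrist camera has in their place "mount" (4x4, takes a point from camera to tool coordinates, whose origin is the TCP and whose axes are the tool frame's). Camera axes: x right, y down, z forward; pixel columns grow to the right and rows downward; lengths in m; the calibration is good to about 2 mm. A picture is of the moment at which its call begins: read the wrist's pose just before it. calibration takes no time and is no camera call.
- r.finish_job(): hands the job in, once; it reports no verdict.
The state is a dict: "clock": time; "q": joint angles; "qd": joint speeds; "joint_torque": joint torques, N m; "tool_pos": TCP position; "eef_rot": TCP orientation; "contact_force": force on the tool from outside, world axes, zero at the start; "moment": the same for the moment, N m; "opening": opening from 0.0 (shut) to 1.0 (fully open).
Only numpy, scipy, OpenCV 4.12 (cv2) and the standard library are available. Lean on these libraries where they do the work, as an engineer would, in place of code of your own. Each camera call takes 0.05 s, during which the arm holds its last target.

## Working session

There is one attempt and no reset: what is moved stays moved. The work goes in short steps, Python scripts to look and compute and a tool call to move; the robot and the scene stay as the last step left them, time stands still between calls to the robot, and variables do not carry over. Pictures are saved under pics/ and viewed, and the job is handed in when it is done.

Besides the shell and the picture viewer there is one more tool, called after "Emit:" as name(argument=value, ...), one argument or row to a line, values as JSON. arm_command: Moves the arm, as the interface text tells. Its arguments: {"type":"object","properties":{"plan":{"type":"array","items":{"type":"array","items":{"type":"number"}}},"force":{"type":"number"}},"required":["plan"]}

```bash
ls; mkdir -p pics; python3 - <<'E'
from plant import r
import cv2,numpy as np
s=r.get_state();print(s)
for n in("scene","top","wrist"):
    p,d=r.snapshot(n);cv2.imwrite(f"pics/{n}0.png",p[:,:,::-1]);np.save(f"pics/{n}0.npy",d);c=r.calibration(n);print(n,c)
E
```

```text
pics
{'clock': 0.0, 'q': array([ 1.22683129,  0.68996868, -0.1945389 ,  1.56636185,  0.157272  ,
        0.90249955, -0.21511874]), 'qd': array([-0.00158593,  0.00028257,  0.00016184,  0.00111799, -0.00205269,
        0.00083512,  0.00034149]), 'joint_torque': array([ 1.87274111e-06, -5.27558041e+01, -1.26709800e+00, -1.53426343e+01,
       -5.27419941e-02,  6.64226536e-03,  1.53229444e-04]), 'tool_pos': array([ 0.23026188, -0.58034385,  0.23791547]), 'eef_rot': array([-0.69436874, -0.1334255 ,  0.69468272, -0.13215752]), 'contact_force': array([ 0.42193073,  0.45973404, -0.22159713]), 'moment': array([-0.03177393,  0.02335509,  0.06386339]), 'opening': 0.9995602168959754}
scene {'fx': 567.6666287517816, 'fy': 567.6666287517816, 'cx': 332.2515204117484, 'cy': 225.98578845283015, 'eye': array([ 1.07654425, -0.54558443,  1.32506265]), 'orientation': array([ 0.88623193,  0.36848949, -0.11353652, -0.25674488])}
top {'fx': 556.8628058270058, 'fy': 556.8628058270058, 'cx': 319.83061837369036, 'cy': 239.5251428555203, 'eye': array([0.20178462, 0.01244098, 1.62896069]), 'orientation': array([-0.69890821,  0.70909143, -0.06281085,  0.06907579])}
wrist {'fx': 397.59493264228524, 'fy': 397.59493264228524, 'cx': 321.7685577293543, 'cy': 231.78711263736145, 'mount': array([[ 3.73567767e-04, -3.14604308e-01,  9.49222835e-01,
        -1.46553023e-01],
       [ 9.99999785e-01,  6.29910112e-04, -1.84777741e-04,
         7.42973134e-04],
       [-5.39793189e-04,  9.49222699e-01,  3.14604475e-01,
        -8.24162837e-02],
       [ 0.00000000e+00,  0.00000000e+00,  0.00000000e+00,
         1.00000000e+00]])}
```

View pics/scene0.png

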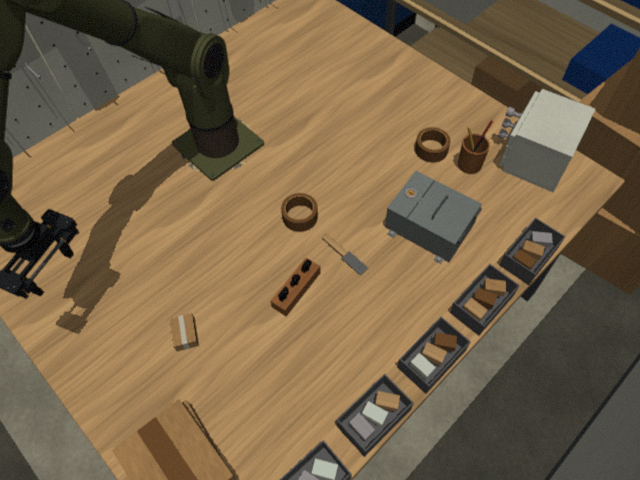

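View pics/top0.png

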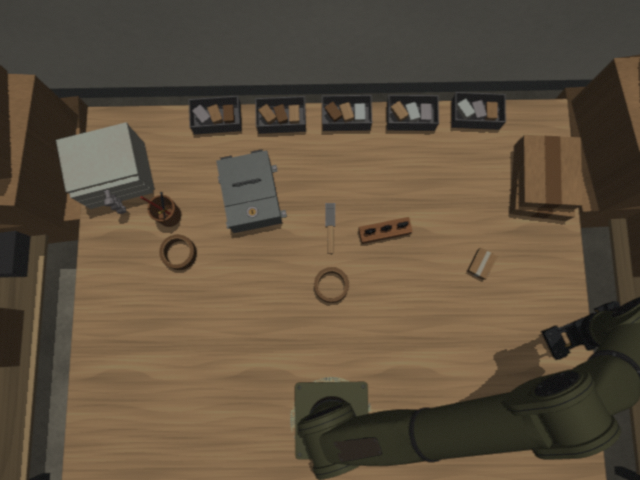

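View pics/wrist0.png

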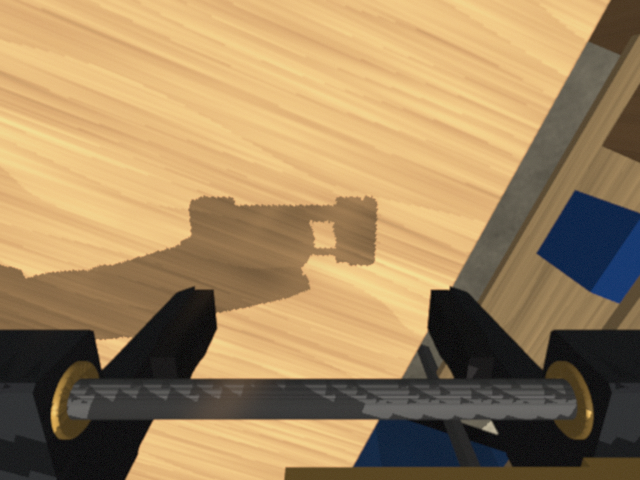

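The views show the stand at top (385,231), with three black heads, and the lockbox lock at top (252,212). Next I'll zoom in on both.

```bash
cat > h.py <<'E'
import numpy as np,cv2
from scipy.spatial.transform import Rotation as R
from plant import r
def cam(n,s=None):
    c=r.calibration(n)
    if n=="wrist":
        s=s or r.get_state();T=np.eye(4);T[:3,:3]=R.from_quat(s['eef_rot']).as_matrix();T[:3,3]=s['tool_pos']
        M=T@c['mount'];return c,M[:3,3],M[:3,:3]
    return c,np.array(c['eye']),R.from_quat(c['orientation']).as_matrix()
def onplane(C,u,v,z):
    c,e,Rm=C;d=Rm@np.array([(u-c['cx'])/c['fx'],(v-c['cy'])/c['fy'],1.]);return e+d*(z-e[2])/d[2]
def proj(C,p):
    c,e,Rm=C;q=Rm.T@(np.asarray(p)-e);return np.array([c['cx']+c['fx']*q[0]/q[2],c['cy']+c['fy']*q[1]/q[2]])
def ray(C,u,v):
    c,e,Rm=C;d=Rm@np.array([(u-c['cx'])/c['fx'],(v-c['cy'])/c['fy'],1.]);return e,d/np.linalg.norm(d)
def tri(rs):
    A=np.zeros((3,3));b=np.zeros(3)
    for e,d in rs: P=np.eye(3)-np.outer(d,d);A+=P;b+=P@e
    x=np.linalg.solve(A,b);return x,[np.linalg.norm((np.eye(3)-np.outer(d,d))@(x-e)) for e,d in rs]
E
python3 - <<'E'
from h import *
ct,cs=cam("top"),cam("scene")
for n,C,u,v,z in[("stand",ct,385,231,.04),("lock",ct,252,212,.096),("lock_s",cs,411,192,.096),("stand_s",cs,296,284,.04)]: print(n,onplane(C,u,v,z))
t=cv2.imread("pics/top0.png");s=cv2.imread("pics/scene0.png")
a=cv2.resize(t[205:255,350:420],None,fx=8,fy=8,interpolation=cv2.INTER_CUBIC)
b=cv2.resize(s[250:320,260:330],None,fx=8,fy=8,interpolation=cv2.INTER_CUBIC)
c=cv2.resize(s[165:265,375:485],None,fx=5,fy=5,interpolation=cv2.INTER_CUBIC)
for i,x in enumerate((a,b,c)):cv2.imwrite(f"pics/z{i}.png",x)
E
```

```text
stand [ 0.52449693 -0.16536796  0.04      ]
lock [0.57387913 0.21509982 0.096     ]
lock_s [0.57905276 0.22020892 0.096     ]
stand_s [ 0.53978033 -0.1658102   0.04      ]
```

View pics/z0.png

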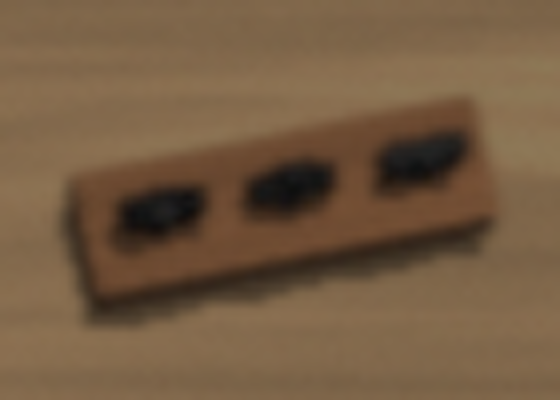

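View pics/z1.png

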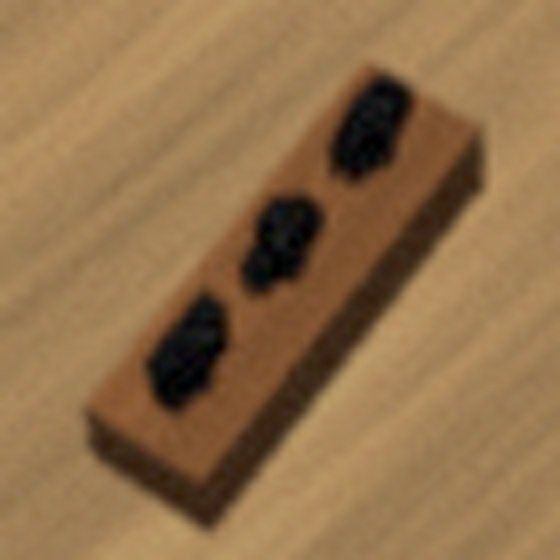

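View pics/z2.png

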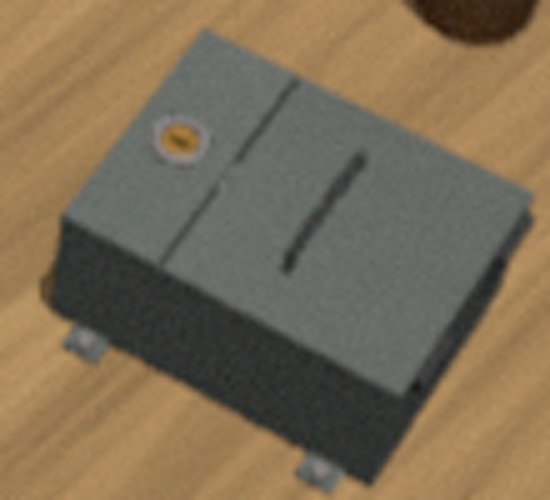

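The middle head looks like the clover, but the other two are unclear at this resolution. I'll measure the axes and then look with the wrist camera.

```bash
python3 - <<'E'
from h import *
ct,cs=cam("top"),cam("scene")
# stand corners top view (zoom 8, offset 350,205)
for nm,C,pts,f,off,z in[("top",ct,[(75,180),(470,95),(492,218),(100,300)],8,(350,205),.04),("scene",cs,[(372,62),(485,130),(207,487),(88,412)],8,(260,250),.04),("box",cs,[(205,30),(535,200),(405,393),(65,218)],5,(375,165),.095),("bow_t",ct,[(163,207),(292,185),(425,155)],8,(350,205),.07),("bow_s",cs,[(372,127),(284,240),(190,350)],8,(260,250),.07),("lock",cs,[(180,140)],5,(375,165),.096)]:
    P=np.array([onplane(C,u/f+off[0]-.5+.5/f,v/f+off[1]-.5+.5/f,z) for u,v in pts])
    print(nm,P.round(4).tolist(),P.mean(0).round(4))
    if len(P)==4:
        for i in range(4):
            e=P[(i+1)%4]-P[i];print('  ',np.linalg.norm(e).round(4),np.degrees(np.arctan2(e[1],e[0])).round(1))
# box edges in top
s=r.get_state();M=R.from_quat(s['eef_rot']).as_matrix();print(M.round(3))
t=cv2.imread("pics/top0.png");cv2.imwrite("pics/z3.png",cv2.resize(t[140:245,205:300],None,fx=5.7,fy=5.7,interpolation=cv2.INTER_CUBIC))
E
```

```text
top [[0.5374, -0.0899, 0.04], [0.5668, -0.2349, 0.04], [0.5209, -0.2409, 0.04], [0.4928, -0.0978, 0.04]] [ 0.5295 -0.1659  0.04  ]
   0.148 -78.5
   0.0463 -172.5
   0.1459 101.1
   0.0453 10.0
scene [[0.5014, -0.0949, 0.04], [0.5455, -0.0864, 0.04], [0.5747, -0.2333, 0.04], [0.5298, -0.2425, 0.04]] [ 0.5378 -0.1643  0.04  ]
   0.0448 11.0
   0.1497 -78.8
   0.0458 -168.4
   0.1503 100.9
box [[0.5399, 0.2843, 0.095], [0.7367, 0.3205, 0.095], [0.7627, 0.1797, 0.095], [0.5698, 0.1381, 0.095]] [0.6523 0.2306 0.095 ]
   0.2001 10.4
   0.1431 -79.5
   0.1974 -167.8
   0.1493 101.5
bow_t [[0.5207, -0.1191, 0.07], [0.528, -0.1654, 0.07], [0.5382, -0.2133, 0.07]] [ 0.529  -0.1659  0.07  ]
bow_s [[0.5319, -0.1215, 0.07], [0.5417, -0.168, 0.07], [0.549, -0.2138, 0.07]] [ 0.5409 -0.1678  0.07  ]
lock [[0.5796, 0.218, 0.096]] [0.5796 0.218  0.096 ]
[[-0.001  0.369 -0.929]
 [ 0.001 -0.929 -0.369]
 [-1.    -0.001  0.   ]]
```

View pics/z3.png

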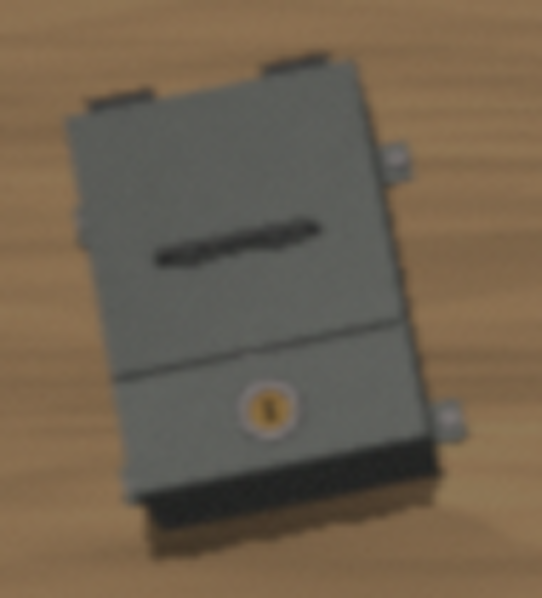

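Emit:
arm_command(
  plan=[
    [0.088,0,0,0,0.187],
    [0.088,0.004,-0.035,-0.0425,0],
    [0.088,0.004,-0.035,-0.0425,0],
    [0.088,0.004,-0.035,-0.0425,0],
    [0.088,0.004,-0.035,-0.0425,0],
    [0.088,0.004,-0.035,-0.0425,0],
    [0.088,0.004,-0.035,-0.0425,0],
    [0.088,0.004,-0.035,-0.0425,0],
    [0.088,0.004,-0.035,-0.0425,0],
    [0.088,0.004,-0.035,-0.0425,0],
    [0.088,0.004,-0.035,-0.0425,0],
    [0.088,0,0,0,0],
  ],
  force=20,
)

```text
clock: 1.65
tool_pos: [0.5844, -0.1501, 0.1981]
eef_rot: [0.704, 0.072, -0.703, 0.069]
contact_force: [0.1, -0.8, 0.1]
opening: 1.002
```

```bash
python3 - <<'E'
from h import *
s=r.get_state();print(s['clock'],s['q'].round(3),s['tool_pos'],R.from_quat(s['eef_rot']).as_matrix().round(3))
p,d=r.snapshot("wrist");cv2.imwrite("pics/w1.png",p[:,:,::-1]);np.save("pics/w1.npy",d)
print(proj(cam("wrist",s),[.533,-.166,.06]))
E
```

```text
1.65 [ 0.214  0.706 -0.065  1.68   0.055  0.756 -1.246] [ 0.58444892 -0.15008209  0.19805642] [[ 0.002  0.199 -0.98 ]
 [ 0.004 -0.98  -0.199]
 [-1.    -0.004 -0.003]]
[328.44994238 282.65678925]
```

View pics/w1.png

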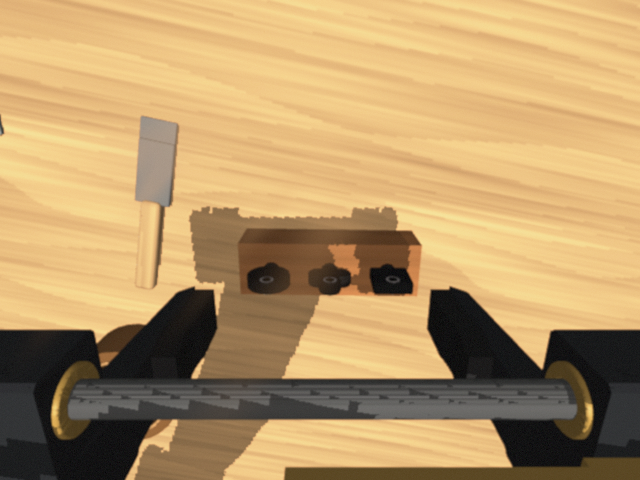

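The wrist view shows the round disc at (268,278), the clover at (329,279) and the square at (391,279), so the round key is on the stand's +y end. I'll measure it next using depth.

```bash
cat >> h.py <<'E'
def cloud(C,d,mask):
    c,e,Rm=C;v,u=np.nonzero(mask&(d>0));z=d[v,u]
    return (e+(Rm@np.stack([(u-c['cx'])/c['fx']*z,(v-c['cy'])/c['fy']*z,z])).T),u,v
E
python3 - <<'E'
from h import *
s=r.get_state();C=cam("wrist",s);p=cv2.imread("pics/w1.png");d=np.load("pics/w1.npy")
g=p.max(2);
m=(g<48);b=np.zeros_like(m);b[255:300,238:425]=1
P,u,v=cloud(C,d,m&b);P0=P[P[:,2]>.045]
u=u[P[:,2]>.045]
for lo,hi in((240,300),(300,360),(360,420)):
    Q=P0[(u>lo)&(u<hi)];print(len(Q),'min',Q.min(0).round(4),'max',Q.max(0).round(4),'med',np.median(Q,0).round(4))
    h=Q-Q.mean(0);w,V=np.linalg.eigh(np.cov(h[:,:2].T));print('  dir',np.degrees(np.arctan2(V[1,1],V[0,1])).round(1),'ext',np.ptp(h[:,:2]@V,axis=0).round(4),'mid',(((h[:,:2]@V).max(0)+(h[:,:2]@V).min(0))/2@V.T+Q.mean(0)[:2]).round(4))
hsv=cv2.cvtColor(p,cv2.COLOR_BGR2HSV)
b2=np.zeros_like(m);b2[220:310,225:435]=1
P,u,v=cloud(C,d,b2>0);T=P[(P[:,2]>.035)&(P[:,2]<.045)];rc=cv2.minAreaRect((T[:,:2]*1000).astype(np.float32));print('stand',len(T),rc,np.median(T[:,2]))
cv2.imwrite("pics/z4.png",cv2.resize(p[215:305,225:435],None,fx=3.8,fy=3.8,interpolation=cv2.INTER_CUBIC))
E
```

```text
508 min [ 0.5185 -0.1292  0.0451] max [ 0.5313 -0.1067  0.0774] med [ 0.5276 -0.1169  0.0657]
  dir 106.3 ext [0.0105 0.0228] mid [ 0.5248 -0.119 ]
305 min [ 0.5296 -0.1858  0.0517] max [ 0.5412 -0.1665  0.0785] med [ 0.5368 -0.1764  0.0643]
  dir 112.5 ext [0.0113 0.0207] mid [ 0.535  -0.1754]
918 min [ 0.5362 -0.231   0.045 ] max [ 0.5499 -0.2014  0.0754] med [ 0.5453 -0.2152  0.07  ]
  dir 101.2 ext [0.011  0.0289] mid [ 0.5431 -0.2161]
stand 6499 ((533.2031860351562, -169.8202362060547), (47.290618896484375, 150.4423828125), 10.625711441040039) 0.0406074363943264
```

View pics/z4.png

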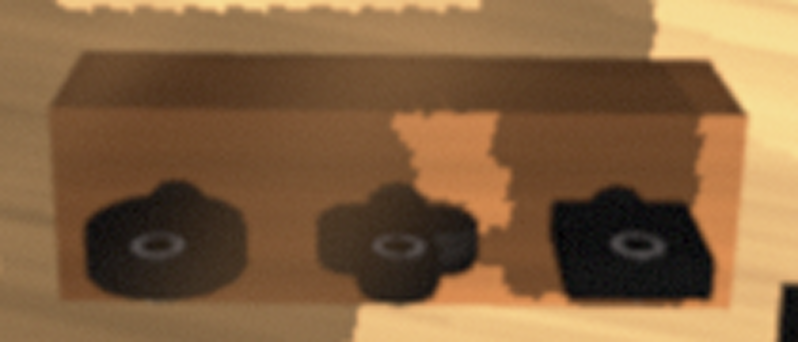

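Emit:
arm_command(
  plan=[
    [0.088,0.0,-0.0197,0.02655,0],
    [0.088,0,-0.0197,0.02655,0],
    [0.088,0,0,0,-0.1728],
    [0.088,0,0,0,-0.1728],
    [0.088,0,0,0,-0.1728],
    [0.088,0,0,0,-0.1728],
    [0.088,0,0,0,-0.1728],
    [0.088,0,0,0,-0.1728],
    [0.088,0,0,0,-0.1728],
    [0.088,0,0,0,-0.1728],
    [0.088,0,0,0,-0.1728],
    [0.088,0.025,0,0,0],
  ],
)

```text
clock: 3.2
tool_pos: [0.5221, -0.1305, 0.1746]
eef_rot: [0.455, 0.54, -0.455, 0.542]
contact_force: [-1.4, -0.6, 0.8]
opening: 0.998
```

Emit:
arm_command(
  plan=[
    [0.088,0,0,0,0],
    [0.088,0,0,0,0],
  ],
)

```text
clock: 3.45
tool_pos: [0.5217, -0.129, 0.1742]
eef_rot: [0.455, 0.541, -0.455, 0.542]
contact_force: [-0.0, 0.3, 0.6]
opening: 0.998
```

```bash
python3 - <<'E'
from h import *
s=r.get_state();print(s['clock'],s['q'].round(3),s['tool_pos'],R.from_quat(s['eef_rot']).as_matrix().round(3))
p,d=r.snapshot("wrist");cv2.imwrite("pics/w2.png",p[:,:,::-1]);np.save("pics/w2.npy",d)
C=cam("wrist",s)
print(proj(C,[.5245,-.122,.059]),proj(C,[.5245,-.122,.076]))
E
```

```text
3.45 [ 0.451  0.703 -0.491  1.886  0.508  0.679 -0.17 ] [ 0.52165839 -0.12901521  0.17418568] [[ 0.     0.985  0.173]
 [-0.001  0.173 -0.985]
 [-1.    -0.     0.001]]
[326.74057076 215.3730008 ] [327.06223012 222.66734137]
```

View pics/w2.png

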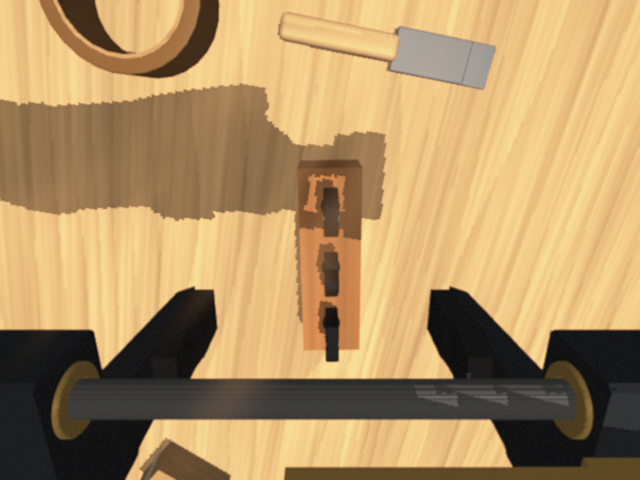

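```bash
python3 - <<'E'
from h import *
s=r.get_state();C=cam("wrist",s);p=cv2.imread("pics/w2.png");d=np.load("pics/w2.npy")
b=np.zeros(d.shape,bool);b[150:245,290:370]=1
P,u,v=cloud(C,d,b)
Q=P[P[:,2]>.048];print(len(Q),Q.min(0).round(4),Q.max(0).round(4))
T=Q[Q[:,2]>.066];a=np.radians(10);y=np.array([np.cos(a),np.sin(a)]);x=np.array([-np.sin(a),np.cos(a)])
for S in(Q,T):
    w=S[:,:2]@np.stack([y,x]).T;print(np.percentile(w,[0,2,50,98,100],axis=0).round(4).tolist(), (w.max(0)+w.min(0))/2@np.stack([y,x]))
b[:]=0;b[150:355,290:370]=1
P,u,v=cloud(C,d,b);T=P[(P[:,2]>.036)&(P[:,2]<.044)];print('stand',cv2.minAreaRect((T[:,:2]*1000).astype(np.float32)),np.median(T[:,2]))
E=P[(P[:,2]>.048)&(v>180)];w=E[:,:2]
print(np.degrees(np.arctan2(*(np.linalg.svd(w-w.mean(0))[2][0][::-1]))))
print('tcp in yx',s['tool_pos'][:2]@np.stack([y,x]).T)
E
```

```text
772 [ 0.519  -0.1341  0.059 ] [ 0.5336 -0.1011  0.0782]
[[0.4932, -0.2234], [0.4932, -0.222], [0.4979, -0.2038], [0.5029, -0.1915], [0.5031, -0.1909]] [ 0.52655282 -0.11748253]
[[0.4932, -0.2234], [0.4932, -0.2221], [0.498, -0.2052], [0.5029, -0.1929], [0.5031, -0.1924]] [ 0.52667987 -0.11820309]
stand ((535.7462768554688, -165.8571014404297), (46.12582015991211, 151.17861938476562), 10.905972480773926) 0.04067914190045879
100.87924419727925
tcp in yx [ 0.49171522 -0.21739451]
```

Emit:
arm_command(
  plan=[
    [0.088,0,0,0,-0.016],
    [0.088,0,0.0068,-0.0096,0],
    [0.088,0.03,0,0,0],
    [0.088,0.03,0,0,0],
    [0.088,0.03,0,0,0],
    [0.088,0.02,0,0,0],
    [0.088,0,0,0,0],
    [0.088,0,0,0,0],
  ],
)

```text
clock: 4.5
tool_pos: [0.5275, -0.1168, 0.0645]
eef_rot: [0.45, 0.545, -0.449, 0.546]
contact_force: [0.6, 0.0, 0.8]
opening: 0.995
```

```bash
python3 - <<'E'
from h import *
s=r.get_state();print(s['clock'],s['q'].round(3),s['tool_pos'],R.from_quat(s['eef_rot']).as_matrix().round(3))
p,d=r.snapshot("wrist");cv2.imwrite("pics/w3.png",p[:,:,::-1]);np.save("pics/w3.npy",d)
C=cam("wrist",s)
print(proj(C,[.5266,-.1183,.059]),proj(C,[.5266,-.1183,.076]))
E
```

```text
4.5 [ 0.337  0.872 -0.345  1.943  0.654  0.438 -0.305] [ 0.52754133 -0.11676057  0.06447823] [[ 0.001  0.982  0.191]
 [ 0.     0.191 -0.982]
 [-1.     0.001  0.   ]]
[317.57477066 303.47189329] [317.21629334 324.76792899]
```

View pics/w3.png

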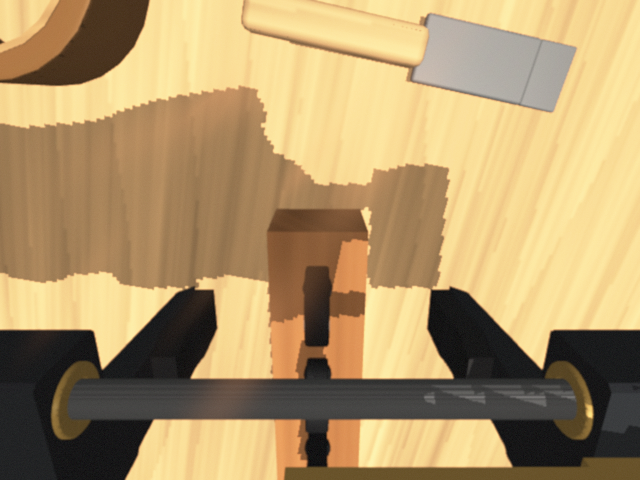

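```bash
python3 - <<'E'
from h import *
s=r.get_state();C=cam("wrist",s);d=np.load("pics/w3.npy");M=R.from_quat(s['eef_rot']).as_matrix()
b=np.zeros(d.shape,bool);b[250:352,290:345]=1
P,u,v=cloud(C,d,b);Q=P[P[:,2]>.05];L=(Q-s['tool_pos'])@M
print(len(Q),L.min(0).round(4),L.max(0).round(4),((L.min(0)+L.max(0))/2).round(4))
b[:]=0;b[200:375,250:375]=1
P,u,v=cloud(C,d,b);T=P[(P[:,2]>.036)&(P[:,2]<.044)];print(np.median(T[:,2]));L=(T-s['tool_pos'])@M;print(L.min(0),L.max(0))
E
```

```text
1987 [-0.0131 -0.0066 -0.0156] [0.0123 0.0034 0.0177] [-0.0004 -0.0016  0.001 ]
0.040687183539645816
[ 0.02075992 -0.02494451 -0.02579037] [0.02865653 0.02138169 0.05286144]
```

Emit:
arm_command(
  plan=[
    [0.088,0.0175,-0.0016,0.001,0],
    [0.088,0,0,0,0],
    [0.04,0,0,0,0],
    [0.02,0,0,0,0],
    [0.0,0,0,0,0],
    [0,0,0,0,0],
    [0,0,0,0,0],
    [0,0,0,0,0],
    [0,0,0,0,0],
    [0,0,0,0,0],
  ],
  force=40,
)

```text
clock: 5.8
tool_pos: [0.5254, -0.1186, 0.0462]
eef_rot: [0.45, 0.545, -0.45, 0.545]
contact_force: [-0.1, 0.8, 0.5]
opening: 0.115
```

Emit:
arm_command(
  plan=[
    [0,-0.01,0,0,0],
    [0,-0.03,0,0,0],
    [0,-0.03,0,0,0],
    [0,-0.03,0,0,0],
    [0,-0.03,0,0,0],
    [0,-0.015,0,0,0],
    [0,0,0,0,0],
    [0,0,0,0,0],
  ],
)

```text
clock: 6.8
tool_pos: [0.5246, -0.1187, 0.1903]
eef_rot: [0.45, 0.546, -0.45, 0.545]
contact_force: [0.2, -0.6, -1.2]
opening: 0.106
```

```bash
python3 - <<'E'
from h import *
s=r.get_state();print(s['clock'],s['q'].round(3),s['tool_pos'],s['opening'],R.from_quat(s['eef_rot']).as_matrix().round(3))
p,d=r.snapshot("wrist");cv2.imwrite("pics/w4.png",p[:,:,::-1]);np.save("pics/w4.npy",d)
E
```

```text
6.8 [ 0.45   0.683 -0.519  1.868  0.494  0.723 -0.161] [ 0.52458656 -0.11874573  0.19031622] 0.10591653866371861 [[-0.002  0.982  0.19 ]
 [-0.     0.19  -0.982]
 [-1.    -0.002 -0.   ]]
```

View pics/w4.png

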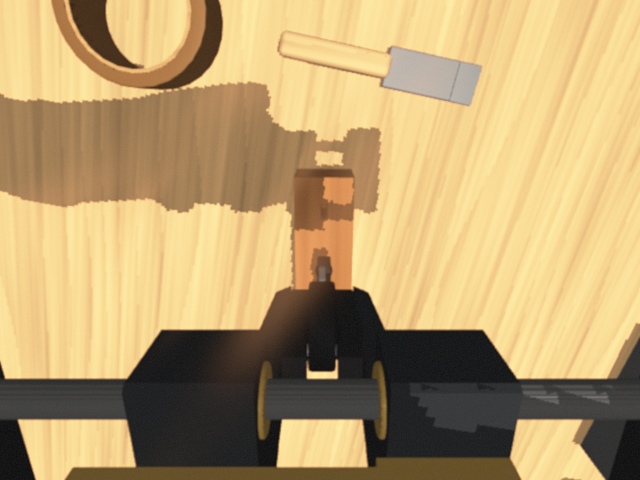

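```bash
python3 - <<'E'
from h import *
s=r.get_state();C=cam("wrist",s);d=np.load("pics/w4.npy");p=cv2.imread("pics/w4.png");M=R.from_quat(s['eef_rot']).as_matrix()
for t in([.038,0,0],[.006,0,0],[-.013,0,0],[-.030,0,0]):print(t,proj(C,s['tool_pos']+M@t))
b=np.zeros(d.shape,bool);b[235:372,300:345]=1
P,u,v=cloud(C,d,b);L=(P-s['tool_pos'])@M;k=(L[:,0]<.045)
for vv in range(240,372,6):
    q=k&(v==vv)
    if q.any():print(vv,u[q].min(),u[q].max(),L[q].mean(0).round(4))
cv2.imwrite("pics/z5.png",cv2.resize(p[235:375,260:390],None,fx=4,fy=4,interpolation=cv2.INTER_CUBIC))
E
```

```text
[0.038, 0, 0] [320.61855571 269.8357269 ]
[0.006, 0, 0] [320.44211968 300.10536653]
[-0.013, 0, 0] [320.3040805  323.78758283]
[-0.03, 0, 0] [320.14959489 350.29137492]
270 319 324 [ 0.0272  0.0004 -0.0047]
276 319 324 [ 0.0206  0.0004 -0.0046]
282 309 333 [-0.0078  0.0003 -0.0151]
288 308 334 [-0.0148  0.0003 -0.0161]
294 300 344 [-0.0129  0.0007 -0.0126]
300 300 344 [-0.0167  0.0006 -0.0121]
306 300 344 [-0.0199  0.0006 -0.0115]
312 300 344 [-0.0225  0.0006 -0.0105]
318 300 344 [-0.025   0.0006 -0.0096]
324 300 344 [-0.0267  0.0006 -0.0083]
330 300 344 [-0.028   0.0006 -0.0067]
336 300 344 [-0.0294  0.0006 -0.0053]
342 300 344 [-0.0309  0.0006 -0.0039]
348 300 344 [-0.0326  0.0006 -0.0027]
354 300 344 [-0.0342  0.0006 -0.0015]
360 300 344 [-0.0347  0.0005  0.0005]
366 300 344 [-0.034   0.0006  0.0034]
```

View pics/z5.png

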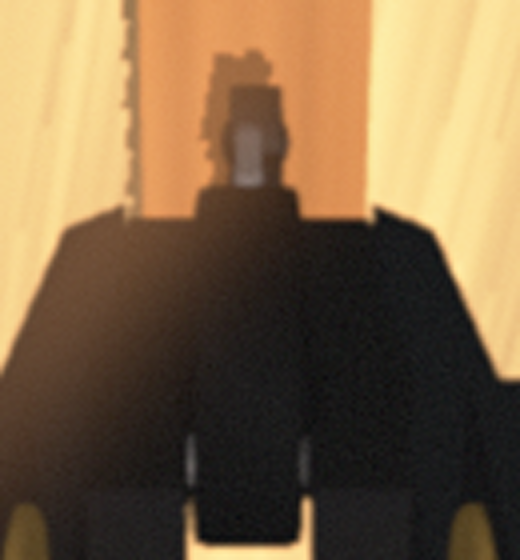

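Emit:
arm_command(
  plan=[
    [0,0,0.0208,-0.04,0],
    [0,0,0.0208,-0.04,0],
    [0,0,0.0208,-0.04,0],
    [0,0,0.0208,-0.04,0],
    [0,0,0.0208,-0.04,0],
    [0,0,0.0208,-0.04,0],
    [0,0,0.0208,-0.04,0],
    [0,0,0.0208,-0.04,0],
    [0,0,0,0,0],
  ],
)

```text
clock: 7.98
tool_pos: [0.6266, 0.2327, 0.1898]
eef_rot: [0.449, 0.548, -0.448, 0.546]
contact_force: [-0.5, 0.8, -0.4]
opening: 0.106
```

Emit:
arm_command(
  plan=[
    [0,0,0,0,-0.1745],
    [0,0,0,0,-0.1745],
    [0,0,0,0,-0.1745],
    [0,0,0,0,-0.1745],
    [0,0,0,0,-0.1745],
    [0,0,0,0,-0.1745],
    [0,0,0,0,-0.1745],
    [0,0,0,0,-0.1745],
    [0,0,0,0,-0.1745],
    [0,0,0,0,0],
    [0,0,0,0,0],
  ],
)

```text
clock: 9.35
tool_pos: [0.6277, 0.2262, 0.1905]
eef_rot: [-0.067, 0.704, 0.066, 0.704]
contact_force: [-0.1, -0.2, -0.4]
opening: 0.112
```

```bash
python3 - <<'E'
from h import *
s=r.get_state();print(s['clock'],s['q'].round(3),s['tool_pos'],s['opening'],R.from_quat(s['eef_rot']).as_matrix().round(3))
p,d=r.snapshot("wrist");cv2.imwrite("pics/w5.png",p[:,:,::-1]);np.save("pics/w5.npy",d)
C=cam("wrist",s);M=R.from_quat(s['eef_rot']).as_matrix()
b=np.zeros(d.shape,bool);b[282:368,314:330]=1
P,u,v=cloud(C,d,b);L=(P-s['tool_pos'])@M
A=np.c_[2*L[:,[0,2]],np.ones(len(L))];x=np.linalg.lstsq(A,(L[:,[0,2]]**2).sum(1),rcond=None)[0]
print('bow centre tool x,z',x[:2],'R',np.sqrt(x[2]+x[0]**2+x[1]**2))
E
```

```text
9.35 [-0.003  0.926 -0.867  1.452  0.747  1.114  0.75 ] [0.62771666 0.22624158 0.19054899] 0.11225431999732635 [[-0.001 -0.187  0.982]
 [-0.001  0.982  0.187]
 [-1.    -0.001 -0.001]]
bow centre tool x,z [-1.38945260e-02 -6.58262014e-05] R 0.016113359418181504
```

View pics/w5.png

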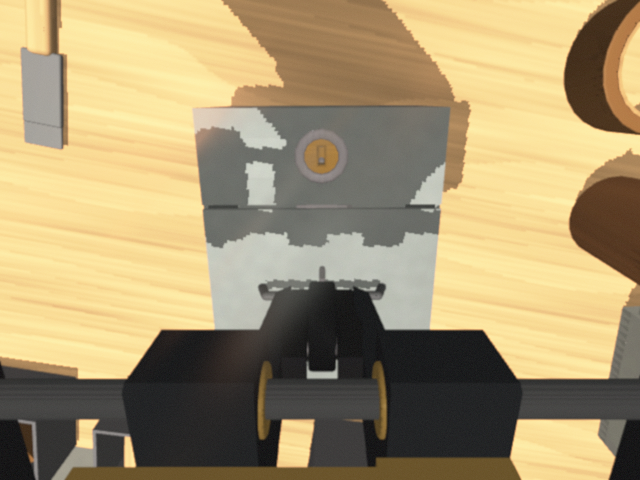

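Key is in hand and well centred. The lock ring is at about (321,156) with its slot upright in the picture, aligned with the blade. I'll measure it now.

```bash
python3 - <<'E'
from h import *
s=r.get_state();C=cam("wrist",s);d=np.load("pics/w5.npy");p=cv2.imread("pics/w5.png");M=R.from_quat(s['eef_rot']).as_matrix()
hsv=cv2.cvtColor(p,cv2.COLOR_BGR2HSV);print(hsv[150,312],hsv[150,330],hsv[135,321])
m=((hsv[...,0]<28)&(hsv[...,0]>10)&(hsv[...,1]>130)).astype(np.uint8);roi=np.zeros_like(m);roi[125:188,290:352]=1;m&=roi
cs,_=cv2.findContours(m,0,cv2.CHAIN_APPROX_NONE);c=max(cs,key=cv2.contourArea);print(cv2.contourArea(c),cv2.fitEllipse(cv2.convexHull(c)))
(u,v),_,_=cv2.fitEllipse(cv2.convexHull(c));L=(onplane(C,u,v,.096)-s['tool_pos'])@M;print('plug centre tool',L,onplane(C,u,v,.096))
# slot: dark in plug
g=cv2.cvtColor(p,cv2.COLOR_BGR2GRAY);print(g[142:172,312:332])
# depth of deck
b=np.zeros(d.shape,bool);b[120:190,215:290]=1;P,_,_=cloud(C,d,b);P=P[P[:,2]>.08];print('deck z',np.median(P[:,2]))
b[:]=0;b[100:325,185:460]=1;P,uu,vv=cloud(C,d,b);k=(P[:,2]>.09)&(P[:,2]<.1)&(vv<260);T=P[k];L=(T-s['tool_pos'])@M
for vlo in range(115,255,20):
    q=(vv[k]>=vlo)&(vv[k]<vlo+4);print(vlo,L[q,1].min().round(4),L[q,1].max().round(4))
for ulo in range(215,430,40):
    q=(uu[k]>=ulo)&(uu[k]<ulo+4);print(ulo,L[q,2].min().round(4))
cv2.imwrite("pics/z6.png",cv2.resize(p[125:188,285:357],None,fx=8,fy=8,interpolation=cv2.INTER_CUBIC))
E
```

```text
[ 17 138 166] [ 17 148 169] [ 11  20 139]
791.5 ((321.16424560546875, 155.90887451171875), (32.21137619018555, 32.68759536743164), 139.8401336669922)
plug centre tool [ 0.09486348 -0.00090491 -0.0494835 ] [0.57931807 0.21630884 0.096     ]
[[125 129 132 131 131 131 133 131 133 134 133 132 131 131 133 132 131 127
  126 121]
 [131 131 133 132 132 132 134 130 132 131 132 131 133 130 131 132 131 131
  127 126]
 [130 132 130 131 130 129 130 128 128 128 127 128 129 128 128 130 130 128
  131 126]
 [133 132 132 131 128 124 121 121 122 121 121 124 120 121 130 131 131 133
  131 130]
 [136 134 135 130 125 120 117 118 119 120 121 118 118 119 124 133 134 134
  134 134]
 [133 136 136 134 125 114 118 123 126 126 126 127 119 121 126 133 136 136
  136 136]
 [136 134 135 132 124 115 116 126 129 132 134 129 120 120 126 133 135 134
  135 135]
 [134 133 132 132 122 113 117 126 130 133 133 129 120 118 125 131 132 131
  133 132]
 [133 134 135 132 124 113 116 124 130 133 130 129 120 117 126 132 134 132
  133 132]
 [133 135 136 134 125 118 116 125 132 133 133 130 119 121 127 132 135 134
  133 135]
 [136 133 
[... 1219 characters left out ...]
21 121 122 121 120 127 129 131 130
  130 131]
 [131 131 133 132 129 128 129 128 128 130 127 127 126 128 127 130 132 130
  132 133]
 [131 129 132 131 130 132 130 131 131 131 132 130 128 131 131 129 130 133
  129 129]
 [128 130 129 131 132 130 129 130 131 129 131 130 129 131 131 131 130 130
  128 124]
 [123 125 126 130 128 130 129 129 129 128 130 129 128 130 129 129 128 126
  124 120]
 [121 118 124 126 126 129 130 128 128 129 128 129 129 127 124 126 121 122
  124 131]]
deck z 0.09575869866787134
115 -0.0764 0.0736
135 -0.076 0.0736
155 -0.0761 0.0738
175 -0.0758 0.0739
195 -0.076 0.0739
215 -0.0759 0.0738
235 -0.0757 0.0735
215 -0.077
255 -0.0775
295 -0.0776
335 -0.0776
375 -0.0776
415 -0.0776
```

View pics/z6.png

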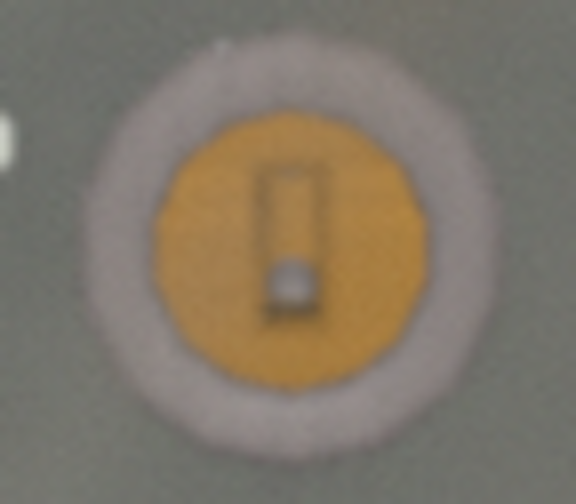

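Emit:
arm_command(
  plan=[
    [0,0,-0.0007,-0.025,0],
    [0,0,0,-0.0245,0],
    [0,0,0,0,0],
    [0,0.025,0,0,0],
    [0,0.022,0,0,0],
    [0,0,0,0,0],
    [0,0,0,0,0],
  ],
)

```text
clock: 10.28
tool_pos: [0.5798, 0.2176, 0.1445]
eef_rot: [-0.067, 0.704, 0.068, 0.704]
contact_force: [1.3, -0.2, 0.0]
opening: 0.11
```

```bash
python3 - <<'E'
from h import *
s=r.get_state();M=R.from_quat(s['eef_rot']).as_matrix();print(s['clock'],s['tool_pos'],M.round(3),(np.array([.57932,.21631,.096])-s['tool_pos'])@M)
p,d=r.snapshot("wrist");cv2.imwrite("pics/w6.png",p[:,:,::-1]);np.save("pics/w6.npy",d)
p=p[:,:,::-1]
C=cam("wrist",s);print(proj(C,[.57932,.21631,.096]),proj(C,s['tool_pos']+M@[.037,0,0]))
cv2.imwrite("pics/z7.png",cv2.resize(p[190:340,230:410],None,fx=4,fy=4,interpolation=cv2.INTER_CUBIC))
E
```

```text
10.275 [0.57983488 0.21759773 0.14451002] [[ 0.    -0.19   0.982]
 [ 0.001  0.982  0.19 ]
 [-1.     0.001  0.001]] [ 0.04850885 -0.00119596 -0.00077906]
[320.52306072 260.45419039] [322.84454737 270.67493604]
```

View pics/z7.png

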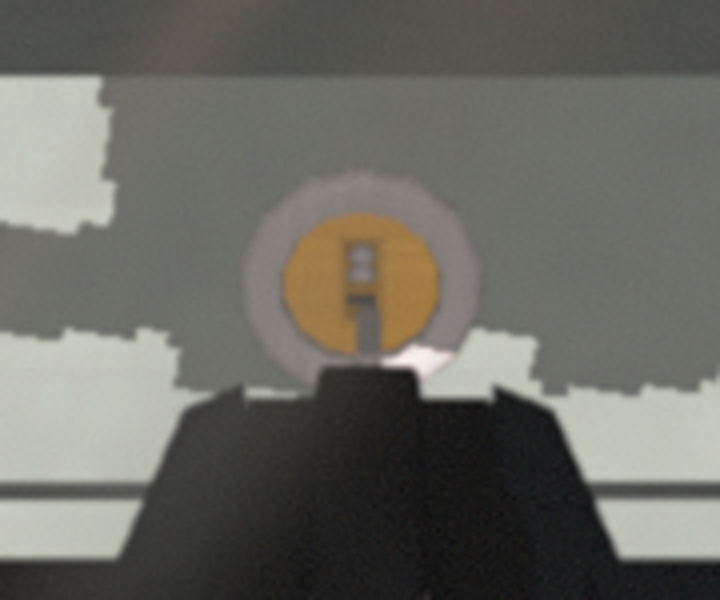

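Emit:
arm_command(
  plan=[
    [0,0,-0.0011,-0.0012,0],
    [0,0,0,0,0],
    [0,0.004,0,0,0],
    [0,0.004,0,0,0],
    [0,0.004,0,0,0],
    [0,0.003,0,0,0],
    [0,0,0,0,0],
  ],
  force=60,
)

```text
clock: 11.2
tool_pos: [0.5783, 0.2157, 0.1288]
eef_rot: [-0.067, 0.704, 0.067, 0.704]
contact_force: [0.8, 0.4, -0.7]
opening: 0.111
```

```bash
python3 - <<'E'
from h import *
s=r.get_state();M=R.from_quat(s['eef_rot']).as_matrix();print(s['clock'],s['tool_pos'],M.round(3),s['contact_force'],s['moment'],(np.array([.57932,.21631,.096])-s['tool_pos'])@M)
p,d=r.snapshot("wrist");p=p[:,:,::-1]
cv2.imwrite("pics/z8.png",cv2.resize(p[190:380,230:410],None,fx=3.2,fy=3.2,interpolation=cv2.INTER_CUBIC))
E
```

```text
11.2 [0.57830931 0.21570418 0.12883364] [[-0.001 -0.19   0.982]
 [-0.     0.982  0.19 ]
 [-1.    -0.    -0.001]] [ 0.84750704  0.39691069 -0.66232451] [ 0.11239979 -0.13289013 -0.03823348] [0.03283298 0.00040708 0.00112506]
```

View pics/z8.png

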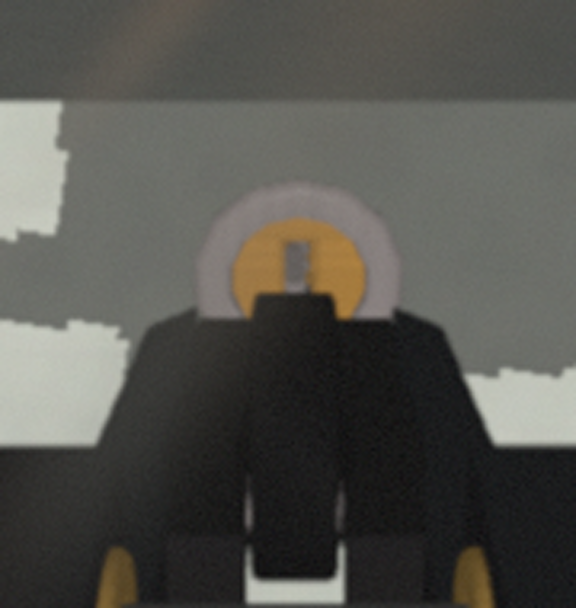

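Emit:
arm_command(
  plan=[
    [0,0.003,0,0,0],
    [0,0.003,0,0,0],
    [0,0.002,0,0,0],
    [0,0,0,0,0],
  ],
)

```text
clock: 11.75
tool_pos: [0.5783, 0.2157, 0.121]
eef_rot: [-0.067, 0.704, 0.067, 0.704]
contact_force: [-0.5, 1.0, 0.5]
opening: 0.109
```

Emit:
arm_command(
  plan=[
    [0,0.002,0,0,0.06],
    [0,0.002,0,0,-0.12],
    [0,0.002,0,0,0.12],
    [0,0.002,0,0,-0.12],
    [0,0,0,0,0.06],
  ],
)

```text
clock: 12.38
tool_pos: [0.5787, 0.2159, 0.1133]
eef_rot: [-0.067, 0.704, 0.067, 0.704]
contact_force: [-0.2, 0.9, 0.5]
opening: 0.104
```

Emit:
arm_command(
  plan=[
    [0,0.0015,0,0,0.06],
    [0,0.0015,0,0,-0.12],
    [0,0.0015,0,0,0.12],
    [0,0.0015,0,0,-0.12],
    [0,0,0,0,0.06],
    [0,0,0,0,0],
  ],
)

```text
clock: 13.12
tool_pos: [0.5788, 0.2158, 0.1075]
eef_rot: [-0.068, 0.704, 0.067, 0.704]
contact_force: [-0.8, 0.3, 1.7]
opening: 0.11
```

Emit:
arm_command(
  plan=[
    [0,0.0015,0,0,0.06],
    [0,0.001,0,0,-0.12],
    [0,0.001,0,0,0.12],
    [0,0.001,0,0,-0.12],
    [0,0,0,0,0.12],
    [0,0,0,0,-0.06],
    [0,0,0,0,0],
  ],
)

```text
clock: 14.0
tool_pos: [0.5787, 0.2167, 0.1039]
eef_rot: [-0.068, 0.703, 0.069, 0.704]
contact_force: [-0.8, -0.2, 6.2]
opening: 0.11
```

```bash
python3 - <<'E'
from h import *
s=r.get_state();M=R.from_quat(s['eef_rot']).as_matrix();print(s['clock'],s['q'].round(3),s['tool_pos'],s['contact_force'],s['moment'])
p,d=r.snapshot("wrist");np.save("pics/w9.npy",d);p=p[:,:,::-1]
cv2.imwrite("pics/z9.png",cv2.resize(p[190:380,230:410],None,fx=3.2,fy=3.2,interpolation=cv2.INTER_CUBIC))
C=cam("wrist",s);b=np.zeros(d.shape,bool);b[285:366,314:329]=1
P,u,v=cloud(C,d,b);L=(P-s['tool_pos'])@M
A=np.c_[2*L[:,[0,2]],np.ones(len(L))];x=np.linalg.lstsq(A,(L[:,[0,2]]**2).sum(1),rcond=None)[0]
print('bow centre tool x,z',x[:2],'R',np.sqrt(x[2]+x[0]**2+x[1]**2))
E
```

```text
14.0 [-0.012  0.974 -0.804  1.677  0.876  0.887  0.577] [0.57873533 0.21670371 0.10394109] [-0.83198014 -0.17340415  6.22201993] [-0.06003378  0.07201342  0.00497958]
bow centre tool x,z [-0.01431806 -0.00021476] R 0.015822697307219892
```

View pics/z9.png

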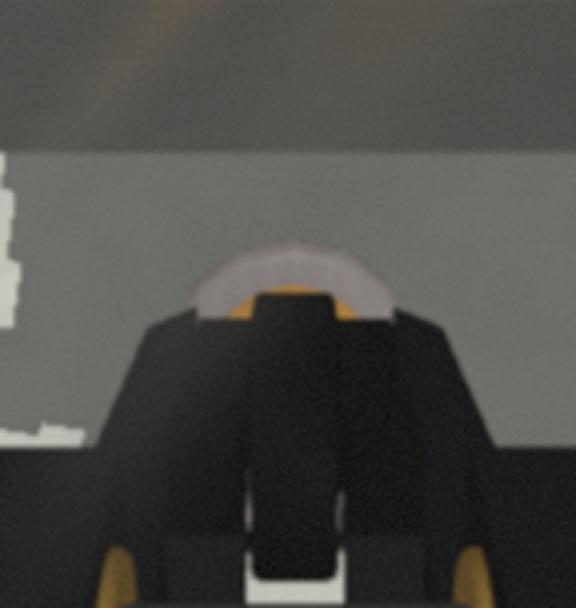

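Emit:
arm_command(
  plan=[
    [0,0.001,0,0,0.08],
    [0,0.001,0,0,-0.16],
    [0,0.0005,0,0,0.16],
    [0,0.0005,0,0,-0.16],
    [0,0,0,0,0.16],
    [0,0,0,0,-0.08],
    [0,0,0,0,0],
  ],
)

```text
clock: 14.92
tool_pos: [0.579, 0.2167, 0.102]
eef_rot: [-0.068, 0.703, 0.068, 0.705]
contact_force: [-2.2, -1.4, 13.5]
opening: 0.105
```

Emit:
arm_command(
  plan=[
    [0,0.001,0,0,0.08],
    [0,0.0005,0,0,-0.16],
    [0,0,0,0,0.16],
    [0,0,0,0,-0.16],
    [0,0,0,0,0.08],
    [0,0,0,0,0],
  ],
)

```text
clock: 15.68
tool_pos: [0.5791, 0.2169, 0.1019]
eef_rot: [-0.067, 0.703, 0.068, 0.705]
contact_force: [-3.9, -3.2, 21.5]
opening: 0.105
```

```bash
python3 - <<'E'
from h import *
s=r.get_state();M=R.from_quat(s['eef_rot']).as_matrix();print(s['clock'],s['q'].round(3),s['tool_pos'],s['contact_force'],s['moment'],M.round(3))
p,d=r.snapshot("wrist");p=p[:,:,::-1]
cv2.imwrite("pics/z10.png",cv2.resize(p[190:380,230:410],None,fx=3.2,fy=3.2,interpolation=cv2.INTER_CUBIC))
C=cam("wrist",s);b=np.zeros(d.shape,bool);b[285:366,314:329]=1
P,u,v=cloud(C,d,b);L=(P-s['tool_pos'])@M
A=np.c_[2*L[:,[0,2]],np.ones(len(L))];x=np.linalg.lstsq(A,(L[:,[0,2]]**2).sum(1),rcond=None)[0]
print('bow centre tool x,z',x[:2],'R',np.sqrt(x[2]+x[0]**2+x[1]**2), 'bow world',s['tool_pos']+M@[x[0],0,x[1]])
E
```

```text
15.675 [-0.012  0.978 -0.806  1.678  0.885  0.886  0.568] [0.57908122 0.2168613  0.10188047] [-3.87479409 -3.2061339  21.46229216] [-0.70917858  0.80939207  0.03803865] [[ 0.003 -0.19   0.982]
 [ 0.001  0.982  0.19 ]
 [-1.     0.     0.003]]
bow centre tool x,z [-0.01418888 -0.00016284] R 0.015932771147774014 bow world [0.57887467 0.21681757 0.11606872]
```

View pics/z10.png

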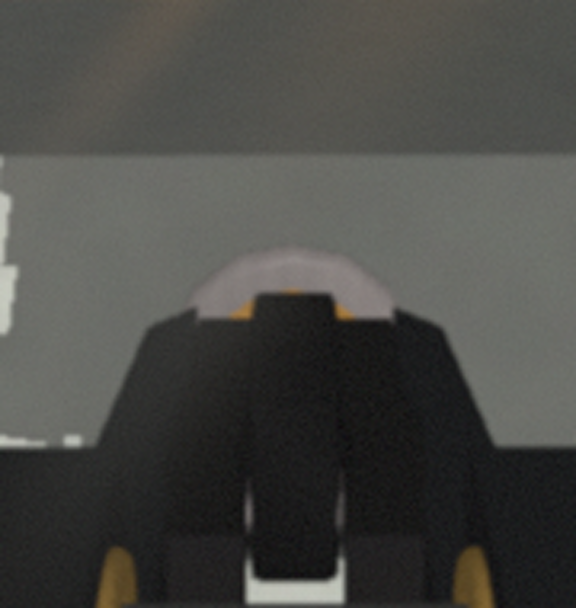

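It's a hard stop: 1.5 mm more command raised the force by 8 N with no travel. The bow is at about z 0.116 against 0.115 expected, and it hasn't slipped in the grip. The key is home, so I'll ease the push slightly and turn clockwise.

Emit:
arm_command(
  plan=[
    [0,-0.001,0,0,0],
    [0,0,0,0,0.15],
    [0,0,0,0,0.15],
    [0,0,0,0,0.15],
    [0,0,0,0,0.15],
    [0,0,0,0,0.15],
    [0,0,0,0,0],
  ],
)

```text
clock: 16.6
tool_pos: [0.5792, 0.2165, 0.102]
eef_rot: [0.195, 0.679, -0.195, 0.681]
contact_force: [-2.0, -2.6, 17.0]
opening: 0.108
```

```bash
cat > st.py <<'E'
from h import *
s=r.get_state();M=R.from_quat(s['eef_rot']).as_matrix();print(s['clock'],s['q'].round(3),s['tool_pos'].round(4),s['contact_force'].round(1),s['moment'].round(3),M[:,0].round(3),'yaw',np.degrees(np.arctan2(M[1,1],M[0,1])).round(2))
E
python3 st.py
```

```text
16.6 [-0.093  0.928 -0.633  1.682  0.738  0.783 -0.066] [0.5792 0.2165 0.102 ] [-2.  -2.6 17. ] [-0.532  0.543  0.055] [ 0.003  0.    -1.   ] yaw 57.98
```

Emit:
arm_command(
  plan=[
    [0,0,0,0,0.15],
    [0,0,0,0,0.15],
    [0,0,0,0,0.15],
    [0,0,0,0,0.15],
    [0,0,0,0,0.15],
    [0,0,0,0,0.1],
    [0,0,0,0,0],
  ],
)

```text
clock: 17.48
tool_pos: [0.5792, 0.2167, 0.102]
eef_rot: [0.459, 0.538, -0.457, 0.54]
contact_force: [-3.1, -2.3, 17.3]
opening: 0.109
```

```bash
python3 st.py
```

```text
17.475 [-0.204  0.884 -0.416  1.688  0.522  0.679 -0.735] [0.5792 0.2167 0.102 ] [-3.1 -2.3 17.3] [-0.519  0.569  0.052] [ 0.003  0.001 -1.   ] yaw 9.32
```

Emit:
arm_command(
  plan=[
    [0,0,0,0,0.06],
    [0,0,0,0,0.06],
    [0,0,0,0,0],
    [0,0,0,0,0],
  ],
)

```text
clock: 17.98
tool_pos: [0.5789, 0.2167, 0.102]
eef_rot: [0.49, 0.51, -0.488, 0.511]
contact_force: [-3.9, -1.7, 17.4]
opening: 0.109
```

```bash
python3 st.py
```

```text
17.975 [-0.221  0.879 -0.385  1.69   0.487  0.667 -0.824] [0.5789 0.2167 0.102 ] [-3.9 -1.7 17.4] [-0.462  0.814  0.061] [ 0.002  0.001 -1.   ] yaw 2.49
```

Emit:
arm_command(
  plan=[
    [0,0,0,0,0.05],
    [0,0,0,0,0],
    [0,0,0,0,0],
  ],
)

```text
clock: 18.35
tool_pos: [0.5788, 0.2167, 0.1019]
eef_rot: [0.502, 0.498, -0.501, 0.499]
contact_force: [-3.6, -2.0, 17.3]
opening: 0.107
```

```bash
python3 st.py;python3 - <<'E'
from h import *
s=r.get_state();p,d=r.snapshot("wrist");cv2.imwrite("pics/w11.png",p[:,:,::-1]);t,_=r.snapshot("top");cv2.imwrite("pics/t11.png",t[:,:,::-1])
M=R.from_quat(s['eef_rot']).as_matrix()
C=cam("wrist",s);b=np.zeros(d.shape,bool);b[285:366,314:329]=1
P,u,v=cloud(C,d,b);L=(P-s['tool_pos'])@M
A=np.c_[2*L[:,[0,2]],np.ones(len(L))];x=np.linalg.lstsq(A,(L[:,[0,2]]**2).sum(1),rcond=None)[0]
print(x[:2],np.sqrt(x[2]+x[0]**2+x[1]**2),'bow world',s['tool_pos']+M@[x[0],0,x[1]],s['opening'])
E
```

```text
18.35 [-0.228  0.877 -0.372  1.69   0.472  0.662 -0.861] [0.5788 0.2167 0.1019] [-3.6 -2.  17.3] [-0.445  0.834  0.056] [ 0.002  0.001 -1.   ] yaw -0.37
[-0.01415618 -0.00013014] 0.015876023686675126 bow world [0.57879591 0.21684669 0.11608193] 0.10749622262008324
```

View pics/w11.png

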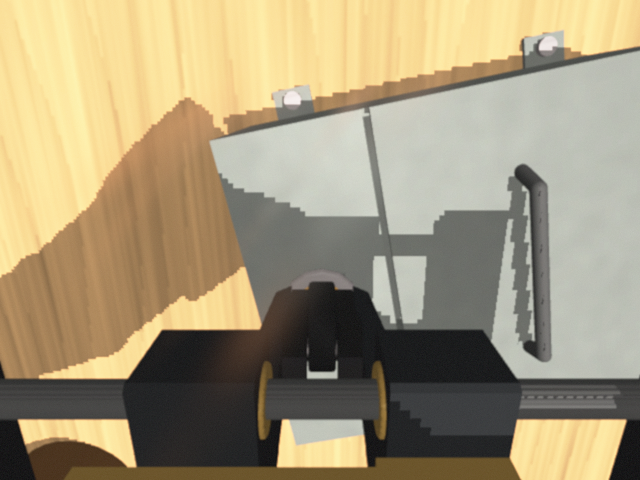

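View pics/t11.png

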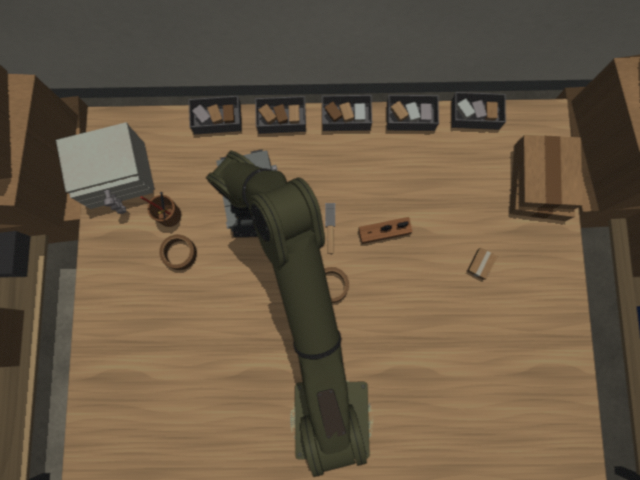

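Emit:
arm_command(
  plan=[
    [0,0,0,0,0.06],
    [0,0,0,0,0],
    [0,0,0,0,0],
  ],
)

```text
clock: 18.82
tool_pos: [0.5788, 0.2168, 0.1019]
eef_rot: [0.517, 0.483, -0.515, 0.483]
contact_force: [-3.4, -1.6, 18.1]
opening: 0.107
```

```bash
python3 st.py
```

```text
18.825 [-0.236  0.875 -0.356  1.691  0.454  0.656 -0.905] [0.5788 0.2168 0.1019] [-3.4 -1.6 18.1] [-0.39   0.891  0.119] [ 0.002  0.001 -1.   ] yaw -3.79
```

The vertical moment doubled, from 0.056 to 0.119 N m, so the plug is at its stop. The key is still home and gripped, so I'm handing the job in.

```bash
python3 - <<'E'
from h import *
print(r.finish_job());s=r.get_state();print(s['clock'],s['tool_pos'],s['opening'],s['moment'])
E
```

```text
the job is handed in; nothing more can be done
None
the job is handed in; nothing more can be done
```

I took the round-headed key from the +y slot of the stand and pushed it home in the lock with small wiggles. I then turned it clockwise to the stop and handed the job in at 18.8 s, still gripping it turned.

**Checks that held:**
- **Home:** with the key in the lock, 1.5 mm more downward command gave no travel and 8 N more force. The head's centre measured z = 0.116 m, against 0.115 m expected and a limit of 0.1185 m. It was about 0.7 mm from the lock's measured centre, and the tool was vertical.
- **Turned:** the tool went about 105° (1.83 rad). After allowing for the blade's play, that puts the plug at its stop. The vertical moment stayed near 0.055 N m, then rose to 0.119 N m on the last step.
- **Grip:** the opening was about 9.5 mm on the 10 mm head, with a 60 N grip setting. The key had not slipped between the pads when I last looked, just before the final 0.06 rad step.
- **Other things:** the last top view showed the other two keys in the stand and the cup, tapes, scraper and staples where they started. I checked this by eye only.

**What I could not confirm:**
- The plug and bolt positions can't be read directly; I inferred them from the tool's turn and the moment.
- The moment hardly changed between about 43° and 101° of turn, so the stop shows only in that last step.
- The head's measured height was about 1 mm above nominal, within the camera's 2 mm calibration.

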